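Find and press the hidden catch of a child-safe tablet box

TASK

The lidded middle of the low grey kitchen tidy holds dishwasher tablets and is kept shut by a child-safe catch, a recessed button of the panel's own colour somewhere along the plain white panel in front of the lid. Touch the panel lightly with the fingertips and feel along it until you find the button, then press it fully in, without leaning hard on the box, so that it clicks and the lid springs open. Grasp nothing, do not push or pull the lid yourself, leave the matchbox, the tin and the mugs where they are, and finish with the lid standing open and the hand clear.

Things in the scene. Friction and masses are not known exactly. Their poses are not given: they have to be found in the camera images.
- tidy: Low grey plastic tidy, fixed to the worktop: 190 (x) x 390 (y) x 63 mm high. Origin: centre of its underside; +z up, -x its front (robot's side), y along its length. In front a white panel (see panel_mid), framed by grey rims 3 mm higher; behind it the lid (see lid_mid). Bays at x -15 to +90, |y| 95 to 190 mm hold a matchbox (+y) and a tin (-y).
- panel_mid (a point): Middle of the panel's surface (tidy's axes; in its frame x -55, y 0, z 60 mm). Panel: flat, rigid, 70 (x) x 180 (y) mm. The button's centre is on the line through this point along y, anywhere from y -50 to +50 mm. It is a flat white plate 42 (x) x 60 (y) mm in a pit 44 x 62 mm, its top 3 mm below the panel: shut fingertips fit in.
- catch (a joint): Press of the button, m: 0 as found, 0.010 fully in (its top then 13 mm below the panel's surface). It resists with about 4 to 6 N at first, easing towards half way, then snaps in and stays in; let go before half way it springs back.
- lid (a joint): Opening of the lid, rad: 0 shut, about 0.9 open. Driven by the button alone: it rises as the button goes in and stays open when the button is in. Its front edge then stands about 80 mm higher and 40 mm further back.
- lid_mid (a point): Middle of the top of the shut lid, a white plate 101 (x) x 177 (y) x 4 mm, flush with the rims (in the tidy's frame x 38, y 0, z 63 mm); it moves with the lid. The hinge is along the lid's far (+x) edge.
- matchbox: Yellow matchbox, 36 x 52 x 16 mm, loose in the tidy's +y bay; leave alone. Origin: centre of its underside.
- green_tin: Small green hinged tin, 43 x 63 x 43 mm, loose in the tidy's -y bay; leave alone. Origin: centre of its underside.
- red_cup: Red plastic mug, 69 x 94 x 72 mm, loose beside the tidy; leave alone. Origin: centre of its underside.
- blue_cup: Blue plastic mug, 70 x 95 x 70 mm, loose beside the tidy; leave alone. Origin: centre of its underside.

How it is judged:
On the way, in this order (a step that is already met when the one before it is completed fails the run):
1. the fingers touch the panel while the catch is still out (pressed in less than 3 mm) (contact force between the fingers and anything else above 0.3 N and z of the grasp point in the frame of panel_mid below 0.045 m and x of the grasp point in the frame of panel_mid between -0.05 and 0.05 m and y of the grasp point in the frame of panel_mid between -0.11 and 0.11 m and value of joint catch below 0.003 m), for 0.05 s.
2. the catch is pressed in by the fingers (contact force between the fingers and anything else above 0.3 N and z of the grasp point in the frame of panel_mid below 0.045 m and x of the grasp point in the frame of panel_mid between -0.05 and 0.05 m and y of the grasp point in the frame of panel_mid between -0.11 and 0.11 m and value of joint catch above 0.007 m), for 0.02 s.
At the end, for the whole second after the job is handed in: The catch is in (more than 7 mm), the lid stands open (more than 0.7 rad) and at rest, and the matchbox, tin and mugs are within 20 mm of where they stood (value of joint catch above 0.007 m and value of joint lid above 0.7 rad and velocity of joint lid below 0.05 rad/s and distance of each of matchbox, green_tin, red_cup, blue_cup from where it was at the start of the episode below 0.02 m); the robot touches nothing.
It fails at once if the hand leans on anything with more than 60 N (contact force between any of the arm, the fingers and anything else above 60 N).
It fails at once if the lid is touched while shut, or pushed with more than 5 N ((contact force between the fingers and lid above 2 N and value of joint lid below 0.05 rad) or contact force between the fingers and lid above 5 N).
It fails at once if the matchbox, the tin or a mug is grasped, lifted or pushed more than 20 mm (distance of any of matchbox, green_tin, red_cup, blue_cup from where it was at the start of the episode above 0.02 m).
It also fails if it takes over 64 s, if anything falls off the work surface, if the arm or the gripper's body presses on something with over 40 N, if the wrist force passes 120 N, or if a joint passes its speed limit or range.

ROBOT

A 6-joint arm with a two-finger parallel gripper is mounted at the origin on a cart in front of the work surface, level with it; the furniture and walls round the work are solid. World frame = base frame: x ahead of the robot, y to its left, z up, the work surface at z = 0. Lengths are in m, angles in rad, forces in N, time in s.
With the tool pointing down it reaches from about 0.25 to 0.775 m from the base axis. Payload 8.9 kg.
Tool frame: the origin (TCP) lies on the centre line of the jaws, within the pads' length; the fingertips stand 25 mm ahead of it and the grasp point (between the pads) lies 6 mm ahead of it; z points along the fingers, y is the line along which they close (so a half turn about z gives the same grasp; the last joint's range is limited). The gripper opens to 85 mm and grips with 20 to 120 N. Pads are 22 mm wide; open, the fingers measure 114 mm over their backs; the gripper's body (76 mm by 85 mm) begins 54 mm behind the grasp point. The pads swing forward as they close: fully open they stand 13 mm farther back than shut.
Start: joints at [0.988, 0.291, -0.153, 1.127, 0, 1.431], TCP at [0.225, 0.474, 0.256] pointing down, gripper open.
Joint ranges: [-2.52, 2.52], [-0.91, 1.74], [-1.3, 1.37], [-1.96, 2.02], [-1.52, 1.47], [-3.14, 3.14]. Speed limits (rad/s): [2.22, 2.22, 2.79, 3.14, 3.14, 3.14].

INTERFACE

Orientations are given as a unit quaternion [x, y, z, w].
In Python, from workcell import sensors, imaging, r, regions_of gives the robot as it stands. The module is installed in compiled form; this text tells all that it offers.
- The arm moves only by the tool send_rows, never from a script. Its argument "increments" is one flat list of numbers, 6 for each row, row after row: the shift along the tool's x, y, z in m, then the turn, a rotation vector about the tool's x, y, z in rad. In form: [tx, ty, tz, rx, ry, rz, tx, ty, tz, rx, ry, rz, ...]. A call has 1 to 5 rows; each row shifts and turns the commanded pose from where the row before left it, along the tool's axes as they then stand; what a row does not reach is not made up. A row lasts 1/8 s, in which the tool goes at most 62.5 mm and 10.7 degrees, less where a joint would pass 70% of its speed; a pose out of reach is approached as far as the arm can. A call is refused whole if a number of a shift passes 0.0625 or a number of a turn 0.188, either way. A call with a gripper value outside its range is refused whole. "claw" is the finger opening in m, from 0 to 0.0854, set as the call begins (left out, the last holds). The fingers move at their own pace and stop on an object; "newtons" is the grip in N (left out, the last holds). Time passes only in rows, so rows that do not move let the fingers close. It gives the time, the measured TCP pose, the force, the opening and the grip force at its end, in the units of the state.
- sensors.get_obs(): the state, without advancing time (a new reading comes with each control period).
- imaging.snapshot(name): name is "side" or "top"; returns a dict with "image" (400x640x3 uint8, red, green, blue), "depth" (400x640 float32, m along the optical axis (not along the pixel's ray), 0 where there is no reading), "K" (3x3 intrinsics, pixels), "eye" and "rotation" of the camera in the world. Camera axes: x right, y down, z forward; pixel columns grow to the right and rows downward; lengths in m; the calibration is good to about 2 mm. A picture is of the moment at which its call begins.
- r.finish_job(): hands the job in; it is judged then, once.
Trained networks look in the newest picture that a camera, given by its name, has taken for a name from the list of things; names that differ only in an ending like _2 or _b are one class to them, and where a whole thing is asked for, a point or a joint stands for the part that bears it (a point fixed in the world has none). Each returns a list of dicts, best first, with "p" (0 to 1); they miss things now and then, are a little off and sometimes report something else, mostly with a low value. They report only what shows in the picture. A call takes as long as a camera call.
- regions_of(camera, name): "pixels" (400x640 bool, what is visible of it) and "extent" ([centre column, centre row, width, height] in pixels, round what is visible of it).
The state is a dict: "time_s": time; "qpos": joint angles; "dq": joint speeds; "joint_torque": joint torques, N m; "ee_pos": TCP position; "tcp_rot": TCP orientation; "wrist_force": force on the tool from outside, world axes, zero at the start; "wrist_torque": the same for the moment, N m; "gripper_width": opening from 0.0 (shut) to 1.0 (fully open); "finger_force": force on a finger pad.
Only numpy, scipy, OpenCV 4.12 (cv2) and the standard library are available. Lean on these libraries where they do the work, as an engineer would, in place of code of your own. Each camera call takes 0.05 s, during which the arm holds its last target. There are 200 camera calls.

## Working session

There is one attempt and no reset: what is moved stays moved. The work goes in short steps, Python scripts to look and compute and a tool call to move; the robot and the scene stay as the last step left them, time stands still between calls to the robot, and variables do not carry over. Pictures are saved under pics/ and viewed, at most 10 in all, crops included, and the job is handed in when it is done.

Besides the shell and the picture viewer there is one more tool, called by a JSON object that holds its "name" and its "arguments". send_rows: Moves the arm, as the interface text tells. Its arguments: {"type":"object","properties":{"increments":{"type":"array","items":{"type":"number"}},"claw":{"type":"number"},"newtons":{"type":"number"}},"required":["increments"]}

```bash
mkdir -p pics; cat > h.py <<'E'
import numpy as np, cv2
from workcell import sensors, imaging, r, regions_of
def cloud(s):
    d=s["depth"]; K=s["K"]; v,u=np.mgrid[:400,:640]
    P=np.stack([(u-K[0,2])/K[0,0]*d,(v-K[1,2])/K[1,1]*d,d],-1)
    return P@np.array(s["rotation"]).T+np.array(s["eye"])
E
python3 - <<'E'
from h import *
o=sensors.get_obs(); print({k:np.round(v,3) for k,v in o.items()})
for c in("top","side"):
    s=imaging.snapshot(c); cv2.imwrite(f"pics/{c}0.png",s["image"][...,::-1]); P=cloud(s); print(c,np.round(s["eye"],3))
    for n in("tidy","panel_mid","lid_mid","matchbox","green_tin","red_cup","blue_cup"):
        for g in regions_of(c,n)[:2]:
            m=g["pixels"]&(s["depth"]>0)
            if m.sum()<5: continue
            q=P[m]; print(n,round(g["p"],2),np.round(g["extent"]),np.round(np.median(q,0),3),np.round(np.percentile(q,[2,98],0),3).tolist())
E
```

```text
{'time_s': np.float64(0.0), 'qpos': array([ 0.988,  0.291, -0.154,  1.127,  0.   ,  1.432]), 'dq': array([-0.   ,  0.001,  0.002,  0.001, -0.002, -0.   ]), 'joint_torque': array([ 0.0000e+00, -5.3714e+01,  3.3137e+01,  1.6000e-02, -0.0000e+00,
       -0.0000e+00]), 'ee_pos': array([0.225, 0.474, 0.256]), 'tcp_rot': array([ 0.22 ,  0.975, -0.001, -0.   ]), 'wrist_force': array([ 0.118, -1.383,  0.891]), 'wrist_torque': array([0.031, 0.071, 0.048]), 'finger_force': np.float64(0.0), 'gripper_width': np.float64(1.002)}Traceback (most recent call last):
  File "<stdin>", line 4, in <module>
  File "h.py", line 6, in cloud
    return P@np.array(s["rotation"]).T+np.array(s["eye"])
           ~^~~~~~~~~~~~~~~~~~~~~~~~~~
ValueError: matmul: Input operand 1 has a mismatch in its core dimension 0, with gufunc signature (n?,k),(k,m?)->(n?,m?) (size 4 is different from 3)
```

Rotation is a quaternion.

```bash
sed -i 's/np.array(s\["rotation"\]).T/R.from_quat(s["rotation"]).as_matrix().T/; 1a from scipy.spatial.transform import Rotation as R' h.py
python3 - <<'E'
from h import *
for c in("top","side"):
    s=imaging.snapshot(c); cv2.imwrite(f"pics/{c}0.png",s["image"][...,::-1]); P=cloud(s); print(c,np.round(s["eye"],3))
    np.savez(f"{c}.npz",P=P,im=s["image"])
    for n in("tidy","panel_mid","lid_mid","matchbox","green_tin","red_cup","blue_cup"):
        for g in regions_of(c,n)[:2]:
            m=g["pixels"]&(s["depth"]>0)
            if m.sum()<5: continue
            q=P[m]; print(n,round(g["p"],2),np.round(g["extent"]),np.round(np.median(q,0),3),np.round(np.percentile(q,[2,98],0),3).tolist())
            if n=="tidy":
                t=q[(q[:,2]>.05)&(q[:,2]<.075)]; b=cv2.minAreaRect((t[:,:2]*1000).astype(np.float32)); print("rect",b)
E
```

```text
top [0.29  0.119 1.141]
tidy 0.65 [280. 138. 163.  97.] [0.626 0.282 0.061] [[0.504, 0.083, 0.003], [0.735, 0.468, 0.067]]
rect ((619.8870239257812, 273.4914245605469), (192.2601776123047, 390.4872741699219), 10.148982048034668)
tidy 0.46 [276. 122.  76.  50.] [0.656 0.279 0.063] [[0.602, 0.196, 0.059], [0.711, 0.364, 0.067]]
rect ((657.6597900390625, 280.147705078125), (104.96708679199219, 177.6014404296875), 10.579171180725098)
panel_mid 0.77 [278. 139. 167.  98.] [0.626 0.281 0.062] [[0.504, 0.083, 0.003], [0.736, 0.469, 0.067]]
lid_mid 0.96 [276. 123.  78.  48.] [0.656 0.281 0.063] [[0.602, 0.195, 0.058], [0.711, 0.367, 0.067]]
matchbox 0.57 [228. 133.  22.  15.] [0.632 0.414 0.021] [[0.615, 0.389, 0.008], [0.652, 0.44, 0.026]]
green_tin 0.59 [330. 113.  28.  26.] [0.684 0.143 0.049] [[0.665, 0.114, 0.01], [0.713, 0.173, 0.053]]
green_tin 0.2 [229. 135.  27.  16.] [0.632 0.415 0.021] [[0.615, 0.39, 0.005], [0.655, 0.442, 0.026]]
red_cup 0.83 [234. 282.  29.  36.] [0.262 0.371 0.027] [[0.217, 0.333, 0.0], [0.297, 0.396, 0.074]]
blue_cup 0.94 [448. 200.  42.  32.] [ 0.475 -0.154  0
[... 411 characters left out ...]
74. 124.  98.] [0.619 0.198 0.06 ] [[0.503, 0.067, 0.006], [0.737, 0.471, 0.066]]
lid_mid 0.81 [356. 156.  54.  40.] [0.656 0.272 0.064] [[0.601, 0.191, 0.061], [0.713, 0.364, 0.067]]
lid_mid 0.61 [352. 174. 121.  99.] [0.62  0.199 0.06 ] [[0.504, 0.067, 0.003], [0.739, 0.472, 0.066]]
green_tin 0.58 [383. 185.  24.  16.] [0.68  0.141 0.049] [[0.665, 0.11, 0.017], [0.712, 0.168, 0.053]]
red_cup 0.92 [218. 168.  29.  36.] [0.261 0.344 0.048] [[0.217, 0.33, 0.001], [0.295, 0.451, 0.074]]
blue_cup 0.74 [351. 281.  37.  42.] [ 0.474 -0.157  0.045] [[0.437, -0.198, 0.001], [0.502, -0.114, 0.072]]
blue_cup 0.59 [358. 158.  60.  39.] [0.656 0.272 0.064] [[0.602, 0.191, 0.061], [0.711, 0.364, 0.067]]
```

View pics/top0.png

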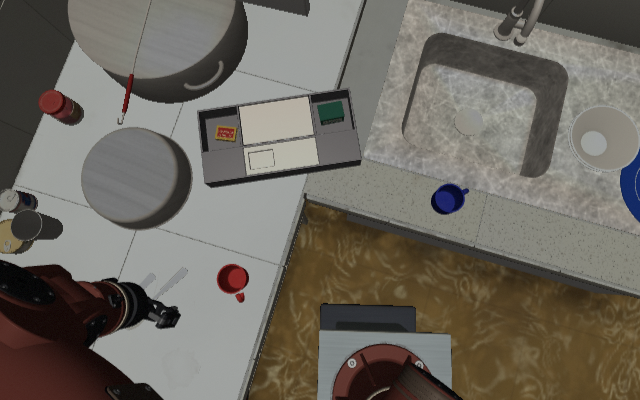

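View pics/side0.png

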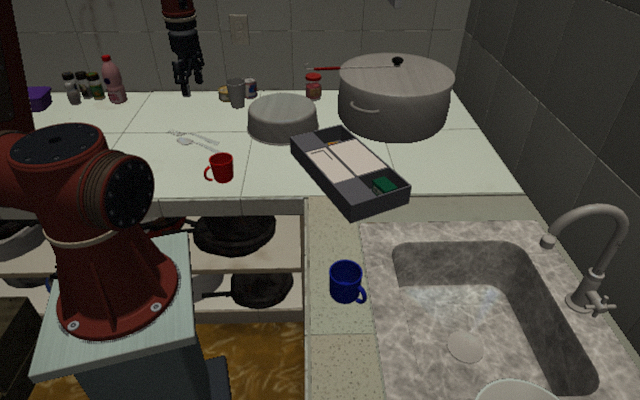

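The top view shows the tidy at (280,138) with a faint outlined rectangle on the panel at columns 249–274, rows 150–167, probably the button pit. The side view shows the same outline near (322,155). I'll rectify the panel and measure.

```bash
python3 - <<'E'
from h import *
a=np.radians(10.1); c=np.array([.620,.2735]); Rm=np.array([[np.cos(a),-np.sin(a)],[np.sin(a),np.cos(a)]])
out=[]
for cam in("top","side"):
    s=imaging.snapshot(cam); K=s["K"]; Rc=R.from_quat(s["rotation"]).as_matrix()
    # rectify z=.06 plane, 4 px/mm: rows x from -90..-20 , cols y +95..-95
    xs=np.arange(-95,-10,.3)/1e3; ys=np.arange(100,-100,-.3)/1e3
    X,Y=np.meshgrid(xs,ys,indexing='ij')
    W=np.stack([X,Y],-1)@Rm.T+c; W=np.concatenate([W,np.full(X.shape+(1,),.06)],-1)
    q=(W-s["eye"])@Rc; u=(q[...,0]/q[...,2]*K[0,0]+K[0,2]).astype(np.float32); v=(q[...,1]/q[...,2]*K[1,1]+K[1,2]).astype(np.float32)
    out.append(cv2.remap(s["image"],u,v,cv2.INTER_CUBIC))
    P=cloud(s); L=(P[...,:2]-c)@Rm; m=(np.abs(L[...,0]+.055)<.012)&(np.abs(L[...,1])<.09)&(np.abs(P[...,2]-.06)<.02)
    z=P[...,2][m]; y=L[...,1][m]
    print(cam,[(int(b*1e3),round(float(np.median(z[abs(y-b)<.006]))*1e3 if 0 else float(np.median(z[abs(y-b)<.006]))*1e3,1)) for b in np.arange(-.085,.086,.01)])
cv2.imwrite("pics/rect.png",np.vstack(out)[...,::-1]); print(out[0].shape)
E
```

```text
top [(-85, 60.0), (-75, 60.2), (-65, 59.8), (-55, 60.0), (-45, 60.3), (-35, 60.6), (-25, 60.7), (-15, 59.8), (-5, 60.8), (4, 60.2), (14, 58.7), (24, 56.6), (34, 56.8), (44, 56.8), (54, 57.3), (64, 57.1), (74, 57.1), (84, 59.5)]
side [(-85, 61.5), (-75, 61.5), (-65, 61.5), (-55, 60.6), (-45, 60.7), (-35, 60.6), (-25, 61.0), (-15, 61.3), (-5, 61.1), (4, 60.8), (14, 61.1), (24, 58.3), (34, 58.4), (44, 58.1), (54, 58.4), (64, 58.3), (74, 60.0), (84, 61.3)]
(284, 667, 3)
```

View pics/rect.png

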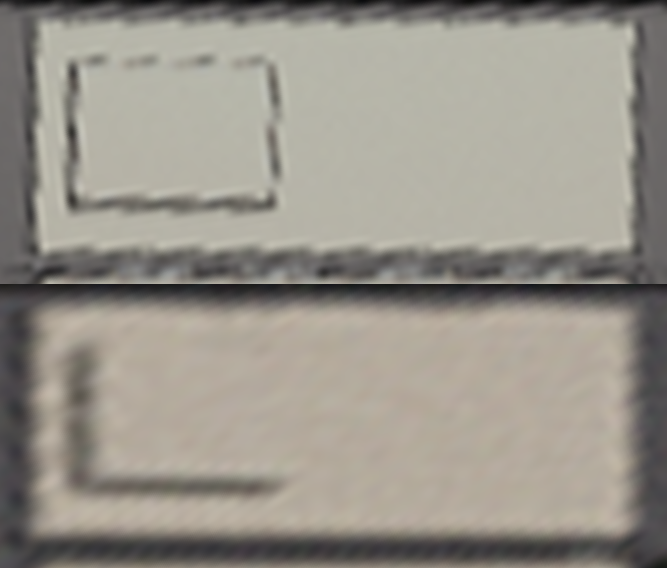

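The rectified view shows the pit at columns 72–275, rows 62–206 of the top half, so its centre is at tidy y ≈ +48 mm, x ≈ −55 mm. Both cameras' depth readings agree, about 3 mm lower from y +18 to +78. First I close the fingers, move over the plain panel and align with the tidy.

{"name": "send_rows", "arguments": {"increments": [-0.05,-0.008,0,0,0,0,-0.05,-0.008,0,0,0,0,-0.05,-0.008,0,0,0,0,-0.05,-0.008,0,0,0,0,-0.05,-0.008,0,0,0,0], "claw": 0, "newtons": 20}}

```text
time_s: 1.58
ee_pos: [0.4353, 0.3296, 0.2564]
tcp_rot: [0.22, 0.975, 0.0, 0.0]
wrist_force: [0.8, 0.7, -0.4]
gripper_width: -0.005
finger_force: 0.0
```

{"name": "send_rows", "arguments": {"increments": [-0.05,-0.008,0,0,0,0,-0.05,-0.008,0,0,0,0,-0.05,-0.008,0,0,0,0,0,0,0,0,0,-0.155,0,0,0,0,0,-0.155]}}

```text
time_s: 2.2
ee_pos: [0.5597, 0.2439, 0.2559]
tcp_rot: [0.065, 0.998, -0.0, -0.0]
wrist_force: [-0.7, 0.6, 0.1]
gripper_width: 0.002
finger_force: 0.0
```

{"name": "send_rows", "arguments": {"increments": [0,0,0,0,0,-0.155,0,0,0,0,0,-0.155,0,0,0.03,0,0,0,0,0,0,0,0,0,0,0,0,0,0,0]}}

```text
time_s: 2.82
ee_pos: [0.5594, 0.2447, 0.227]
tcp_rot: [-0.088, 0.996, 0.0, 0.0]
wrist_force: [1.0, -0.6, 0.3]
gripper_width: 0.006
finger_force: 0.0
```

{"name": "send_rows", "arguments": {"increments": [-0.005,0,0.04,0,0,0,0,0,0.04,0,0,0,0,0,0.03,0,0,0,0,0,0.02,0,0,0,0,0,0,0,0,0]}}

```text
time_s: 3.45
ee_pos: [0.5638, 0.2454, 0.096]
tcp_rot: [-0.088, 0.996, -0.0, -0.001]
wrist_force: [-0.6, -0.5, -0.4]
gripper_width: -0.003
finger_force: 0.0
```

{"name": "send_rows", "arguments": {"increments": [0,0,0.004,0,0,0,0,0,0.003,0,0,0,0,0,0.002,0,0,0,0,0,0,0,0,0]}}

```text
time_s: 3.95
ee_pos: [0.5641, 0.2455, 0.0874]
tcp_rot: [-0.088, 0.996, -0.0, 0.0]
wrist_force: [0.9, -0.2, 1.1]
gripper_width: -0.003
finger_force: 0.0
```

{"name": "send_rows", "arguments": {"increments": [0,0,0.001,0,0,0,0,0,0,0,0,0]}}

```text
time_s: 4.2
ee_pos: [0.5641, 0.2455, 0.0863]
tcp_rot: [-0.088, 0.996, -0.0, 0.0]
wrist_force: [0.2, 1.0, -0.8]
gripper_width: -0.004
finger_force: 0.0
```

{"name": "send_rows", "arguments": {"increments": [0,0,0.001,0,0,0,0,0,0,0,0,0]}}

```text
time_s: 4.45
ee_pos: [0.5641, 0.2455, 0.0852]
tcp_rot: [-0.088, 0.996, -0.0, -0.0]
wrist_force: [-0.2, 0.3, -0.2]
gripper_width: -0.001
finger_force: 0.0
```

{"name": "send_rows", "arguments": {"increments": [0,0,0.0005,0,0,0,0,0,0,0,0,0]}}

```text
time_s: 4.7
ee_pos: [0.5641, 0.2455, 0.0851]
tcp_rot: [-0.088, 0.996, 0.0, 0.0]
wrist_force: [-1.6, -0.4, 4.9]
gripper_width: 0.004
finger_force: 2.3
```

Contact at TCP z 85.1 mm with about 5 N, so the panel's height is known. Lift slightly, move 66 mm along, and feel for the button, which should be about 3 mm lower.

{"name": "send_rows", "arguments": {"increments": [0,0,-0.008,0,0,0,0,0.033,0,0,0,0,0,0.033,0,0,0,0,0,0,0.006,0,0,0,0,0,0,0,0,0]}}

```text
time_s: 5.32
ee_pos: [0.5522, 0.31, 0.0864]
tcp_rot: [-0.088, 0.996, -0.0, -0.0]
wrist_force: [-0.6, 0.1, 0.3]
gripper_width: -0.007
finger_force: 0.0
```

{"name": "send_rows", "arguments": {"increments": [0,0,0.002,0,0,0,0,0,0.001,0,0,0,0,0,0,0,0,0]}}

```text
time_s: 5.7
ee_pos: [0.5527, 0.31, 0.0838]
tcp_rot: [-0.088, 0.996, -0.0, -0.0]
wrist_force: [-0.9, 0.1, -0.2]
gripper_width: -0.001
finger_force: 0.0
```

{"name": "send_rows", "arguments": {"increments": [0,0,0.001,0,0,0,0,0,0.0005,0,0,0,0,0,0,0,0,0]}}

```text
time_s: 6.08
ee_pos: [0.5525, 0.3104, 0.0823]
tcp_rot: [-0.088, 0.996, -0.0, -0.0]
wrist_force: [0.1, -0.7, -0.2]
gripper_width: 0.003
finger_force: 0.0
```

No contact 2.8 mm below the panel surface, so the fingertips are in the pit. Press gradually.

{"name": "send_rows", "arguments": {"increments": [0,0,0.001,0,0,0,0,0,0.001,0,0,0,0,0,0,0,0,0]}}

```text
time_s: 6.45
ee_pos: [0.5525, 0.3105, 0.0803]
tcp_rot: [-0.088, 0.996, 0.0, 0.0]
wrist_force: [-0.4, 1.1, 2.0]
gripper_width: 0.003
finger_force: 1.0
```

{"name": "send_rows", "arguments": {"increments": [0,0,0.002,0,0,0,0,0,0.002,0,0,0,0,0,0.002,0,0,0,0,0,0,0,0,0]}}

```text
time_s: 6.95
ee_pos: [0.5524, 0.3103, 0.0739]
tcp_rot: [-0.088, 0.996, -0.0, -0.0]
wrist_force: [0.6, 0.2, -0.6]
gripper_width: 0.002
finger_force: 0.0
```

{"name": "send_rows", "arguments": {"increments": [0,0,0.001,0,0,0,0,0,0.001,0,0,0,0,0,0,0,0,0]}}

```text
time_s: 7.32
ee_pos: [0.5525, 0.3104, 0.0722]
tcp_rot: [-0.088, 0.996, -0.0, -0.0]
wrist_force: [0.5, 0.7, 0.6]
gripper_width: -0.001
finger_force: 0.0
```

It has snapped in ahead of the fingers. Follow to the bottom with a light touch to confirm.

{"name": "send_rows", "arguments": {"increments": [0,0,0.0005,0,0,0,0,0,0.0005,0,0,0,0,0,0,0,0,0]}}

```text
time_s: 7.7
ee_pos: [0.5526, 0.3105, 0.072]
tcp_rot: [-0.088, 0.996, 0.0, 0.0]
wrist_force: [-1.7, -0.7, 6.9]
gripper_width: 0.001
finger_force: 3.6
```

Bottomed at 13 mm below the panel with 7 N. Retreat up and back towards the robot (tool +x is away from the lid).

{"name": "send_rows", "arguments": {"increments": [0,0,-0.01,0,0,0,0,0,-0.02,0,0,0,0.02,0,-0.04,0,0,0,0.05,0,-0.04,0,0,0,0.05,0,-0.03,0,0,0]}}

```text
time_s: 8.32
ee_pos: [0.4349, 0.2895, 0.2122]
tcp_rot: [-0.088, 0.996, 0.0, 0.001]
wrist_force: [0.7, 0.4, 0.3]
gripper_width: -0.0
finger_force: 0.0
```

{"name": "send_rows", "arguments": {"increments": [0.03,0,0,0,0,0,0,0,0,0,0,0,0,0,0,0,0,0,0,0,0,0,0,0]}}

```text
time_s: 8.82
ee_pos: [0.4069, 0.2844, 0.2102]
tcp_rot: [-0.088, 0.996, -0.0, 0.0]
wrist_force: [0.6, -0.0, -0.0]
gripper_width: 0.0
finger_force: 0.0
```

```bash
python3 - <<'E'
from h import *
s=imaging.snapshot("side"); cv2.imwrite("pics/side1.png",s["image"][...,::-1]); P=cloud(s)
for g in regions_of("side","lid_mid")[:1]:
    q=P[g["pixels"]&(s["depth"]>0)]; print(g["p"],np.percentile(q,[2,98],0).round(3))
print(sensors.get_obs()["wrist_force"])
E
```

```text
[-0.20685241  0.53613724  0.29811033]
```

View pics/side1.png

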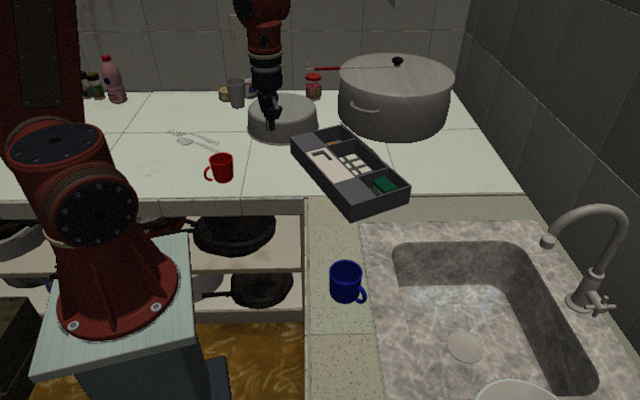

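The side view shows the inside with tablets at (355,163). The open lid would be nearly edge-on from this camera, so I check it from the top.

```bash
python3 - <<'E'
from h import *
s=imaging.snapshot("top"); cv2.imwrite("pics/top1.png",cv2.resize(s["image"][60:220,160:400,::-1],None,fx=3,fy=3)); P=cloud(s)
g=regions_of("top","lid_mid")
for b in g[:1]:
    q=P[b["pixels"]&(s["depth"]>0)]; print(b["p"],np.percentile(q,[2,98],0).round(3))
P0=np.load("top.npz")["P"]
for n in("matchbox","green_tin","red_cup","blue_cup"):
    for b in regions_of("top",n)[:1]: print(n,b["p"],np.median(P[b["pixels"]],0).round(3))
E
```

```text
0.68 [[0.636 0.199 0.06 ]
 [0.714 0.365 0.142]]
matchbox 0.32 [0.652 0.218 0.046]
green_tin 0.75 [0.685 0.145 0.049]
blue_cup 0.67 [ 0.475 -0.154  0.025]
```

View pics/top1.png

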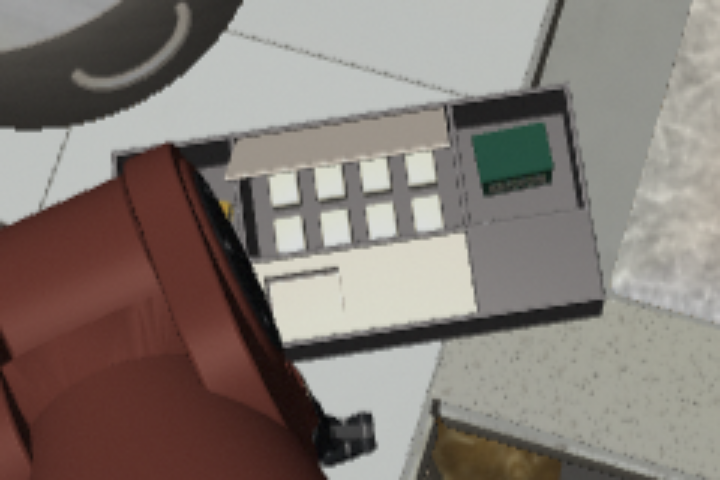

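The lid stands open at crop pixels (230–448, 108–178), with its front edge at z 142 mm. The button is sunk at (305,300), the tin and blue cup haven't moved, and the hand is clear.

```bash
python3 -c "
from workcell import r
print(r.finish_job())"
```

```text
the job is handed in; nothing more can be done
None
```

The catch is pressed fully in, the lid stands open and the hand is clear of the box. The job is handed in, with no verdict returned; I touched the plain panel once and hopped to the button, which the cameras had already located, rather than feeling along for it.

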